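# Probe the kiln controller's test points, then close up its access panel

### The job

With the test probe from the wooden stand, press its tip onto the round brass test point of the kiln controller and then onto the square one, and put the probe back upright in its stand. Then, with the access panel still standing off its frame, turn the winged quarter-turn fastener until its slots line up with the two ribs on the panel, and press the panel down flush into its frame. Finish while still holding the panel pressed home, the fastener still lined up, and leave the glaze jar beside the controller, the brush and the screwdriver where they are.

Things in the scene. Friction and masses are not known exactly. Their poses are not given: they have to be found in the camera images.
- controller: Kiln controller: grey painted steel box lying on its back, fixed, 200 (x) x 300 (y) x 70 mm high; origin at the centre of its underside, on the bench. In its frame the aluminium access panel is centred at (0, -70) mm and a black terminal block (110 x 46 mm, its top 76 mm above the bench) at (0, +95) mm. A raised frame 6 mm high, 8 mm wide, surrounds the panel: its top is 76 mm above the bench.
- panel (a joint): Travel of the access panel, m: 0 = standing 8 mm off its seat on a sprung gasket, as at the start; 0.008 = fully home, its top face flush with the frame's top (76 mm above the bench). It slides straight down without tilting and springs back when let go: it starts to move at about 2.5 N and is fully home at about 6.5 N, against a firm stop.
- press_spot (a point): Centre of the top of a low round boss on the panel, a good place to press: 28 mm diameter, 2 mm high, 80 mm from the fastener's axis in the controller's +x direction. Moves with the panel: its top is 86 mm above the bench at the start, 78 mm when the panel is home. The panel is 160 (x) x 130 (y) x 6 mm; its axes are parallel to the controller's.
- fastener (a joint): Angle of the quarter-turn fastener, rad: 0 = slots in line with the two ribs of the panel (the wing then lies along the controller's y axis); positive = counter-clockwise from above. It starts between 0.75 and 1.35, so it must be turned clockwise from above by that much; it can overrun to -0.6. Turns with friction of about 0.05 N m and stays where it is left.
- fastener_grip (a point): Point on the fastener's axis to grip, 27 mm above the panel's face (111 mm above the bench at the start). Axes turn with the steel wing, 36 mm long (own y), 10 thick (own x: grip across), 4 to 34 mm above the face. Under it a disc, 56 mm diameter, 4 thick, with two dark rim slots in line with the wing. Two dark ribs on the panel (5 x 18, 2 mm high) lie 32 to 50 mm either side of the axis.
- probe_grip (a point): Centre of the probe's black handle, where to grip it; the handle is a round bar 22 mm in diameter and 70 mm long, with a 32 mm flange, 5 mm thick, at its foot; upright (own z up). The tip is 85 mm below this point. Loose, 40 to 85 g.
- probe_tip (a point): Rounded end of the probe's steel needle, 8 mm in diameter and 50 mm long below the handle, whose flange rests on the stand. Axes as the probe: z up along it.
- probe: The probe as a whole; origin at its tip, z up along it.
- stand_hole (a point): Centre of the mouth of the square hole (14 mm wide, chamfered mouth, right through) in the top of the wooden stand: a fixed block 64 x 64 x 58 mm high. With the probe in place the handle's flange rests on the stand's top, so that the tip is 50 mm below this point.
- round_point: Round brass test point, 22 mm diameter, standing on the terminal block; a sprung plunger that goes down up to 4 mm at 1.1 to 4 N. Origin 14 mm below its top.
- round_top (a point): Centre of the top face of the round test point, 96 mm above the bench. The round and the square point stand 56 mm apart, and swap places between starts.
- square_point: Square brass test point, 22 x 22 mm, otherwise the same as the round one. Origin 14 mm below its top.
- square_top (a point): Centre of the top face of the square test point, 96 mm above the bench.
- jar_a: Bystander: the glaze jar beside the controller, terracotta, 72 mm diameter, 85 mm high, origin under its centre; it and the probe stand swap sides between starts.
- brush: Bystander: glaze brush lying on the bench.
- screwdriver: Bystander: screwdriver lying on the bench.

How it is judged:
By the outcome, as a careful person would: the job done as asked, in the order asked, and still so for the second after the job is handed in, while the arm keeps its last pose, push and grip.
It also fails if it takes over 72 s, if anything falls off the work surface, if the arm or the gripper's body presses on something with over 40 N, if the wrist force passes 120 N, or if a joint passes its speed limit or range.

### The arm

A 6-joint arm with a two-finger parallel gripper is mounted at the origin on the work surface. World frame = base frame: x ahead of the robot, y to its left, z up, the work surface at z = 0. Lengths are in m, angles in rad, forces in N, time in s.
With the tool pointing down it reaches from about 0.3 to 0.775 m from the base axis. Payload 14.6 kg.
Tool frame: the origin (TCP) lies at the very end of the fingers, on their centre line; the grasp point (between the pads) lies ctrl.tcp_to_grasp behind it (ctrl.tcp_to_grasp is the distance from the TCP to the grasp point, in m); x points along the fingers, y is the direction in which the jaws open and shut, and the axes are right-handed (so a half turn about x gives the same grasp; the last joint's range is limited). The gripper opens to 94 mm and grips with 3 to 60 N. Pads are 16 mm wide; open, the fingers measure 119 mm over their backs; the gripper's body (75 mm by 177 mm) begins 78 mm behind the grasp point.
Start: joints at [1.204, 0.3, 1.521, -0, 1.321, -0.067], TCP at [0.162, 0.525, 0.205] pointing down, gripper open.
Joint ranges: [-3.03, 3.03], [-0.79, 2.21], [0.23, 2.52], [-1.04, 4.18], [0, 3.07], [-2.55, 2.55]. Speed limits (rad/s): [2.22, 2.22, 2.57, 3.14, 3.14, 3.14].

### API

Orientations are given as [roll, pitch, yaw] about the fixed x, y, z axes, in that order (R = Rz(yaw) Ry(pitch) Rx(roll)).
In Python, from station import ctrl gives the robot as it stands.
- The arm moves only by the tool play_rows, never from a script. Its argument "increments" is a list that holds one entry, the list of rows, each a list of 5 numbers: the closure in counts, from 0 (fully open) to 255 (shut), then the shift along the tool's x, y, z in cm, then the turn about the tool's x in degrees. A call has 1 to 12 rows; each row shifts and turns the commanded pose from where the row before left it, along the tool's axes as they then stand; what a row does not reach is not made up. A row lasts 1/12 s, in which the tool goes at most 41.7 mm and 7.16 degrees, less where a joint would pass 70% of its speed; a pose out of reach is approached as far as the arm can. A call is refused whole if a number of a shift passes 4.17 or a number of a turn 7.16, either way. A call with a gripper value outside its range is refused whole. The fingers move at their own pace and stop on an object; "newtons" is the grip in N (left out, the last holds). Time passes only in rows, so rows that do not move let the fingers close. It gives the time, the measured TCP pose, the force and the opening at its end, in the units of the state.
- ctrl.get_obs(): the state, without advancing time (a new reading comes with each control period).
- ctrl.camera(name): name is "scene" or "top"; returns the picture (400x640x3 uint8, red, green, blue); there is no depth.
- ctrl.calibration(name): a dict with "fx", "fy", "cx", "cy" (pixels), "rvec" (rotation vector, rad) and "tvec" (3), from world to camera coordinates, as OpenCV has them. Camera axes: x right, y down, z forward; pixel columns grow to the right and rows downward; lengths in m; the calibration is good to about 2 mm. A picture is of the moment at which its call begins. calibration takes no time and is no camera call.
- ctrl.hand_in(): hands the job in, once; it reports no verdict.
The state is a dict: "time_s": time; "qpos": joint angles; "joint_vel": joint speeds; "tau": joint torques, N m; "ee_pos": TCP position; "eef_rot": TCP orientation; "force": force on the tool from outside, world axes, zero at the start; "moment": the same for the moment, N m; "grip_width": finger opening in m.
Only numpy, scipy, OpenCV 4.12 (cv2) and the standard library are available. Lean on these libraries where they do the work, as an engineer would, in place of code of your own. Each camera call takes 0.05 s, during which the arm holds its last target.

## Working session

There is one attempt and no reset: what is moved stays moved. The work goes in short steps, Python scripts to look and compute and a tool call to move; the robot and the scene stay as the last step left them, time stands still between calls to the robot, and variables do not carry over. Pictures are saved under pics/ and viewed, and the job is handed in when it is done.

Besides the shell and the picture viewer there is one more tool, called after "Call:" as name(argument=value, ...) on one line, values as JSON. play_rows: Moves the arm, as the interface text tells. Its arguments: {"type":"object","properties":{"increments":{"type":"array"},"newtons":{"type":"number"}},"required":["increments"]}

```bash
mkdir -p pics; ls; python3 - <<'E'
from station import ctrl
import cv2
print(ctrl.get_obs(), ctrl.tcp_to_grasp)
for n in("scene","top"):
    cv2.imwrite(f"pics/{n}0.png",ctrl.camera(n)[:,:,::-1]); print(n,ctrl.calibration(n))
E
```

```text
pics
{'time_s': 0.0, 'qpos': array([ 1.20439868e+00,  3.00476269e-01,  1.52155811e+00, -2.44124081e-05,
        1.32069800e+00, -6.66125944e-02]), 'joint_vel': array([-0.00140626,  0.00014399, -0.0011363 ,  0.00090666, -0.00113283,
        0.00032747]), 'tau': array([-8.47620668e-04, -5.31812525e+01, -3.52739668e+01,  7.07448763e-02,
        2.43707048e-02, -1.53810365e-04]), 'ee_pos': array([0.1623477 , 0.52522801, 0.20489321]), 'eef_rot': array([-1.61666482,  1.56965635, -1.91644381]), 'force': array([0.57898814, 1.18853499, 0.29993508]), 'moment': array([0.01886753, 0.01191921, 0.03424978]), 'grip_width': 0.0940805316697588} 0.0188
scene {'fx': 471.5002105421293, 'fy': 471.5002105421293, 'cx': 327.7631076182703, 'cy': 204.4032158667413, 'rvec': array([ 0.80872274,  2.74958136, -0.83284864]), 'tvec': array([ 0.47345987, -0.19318562,  1.29414541])}
top {'fx': 478.4671094027663, 'fy': 478.4671094027663, 'cx': 321.1074069600692, 'cy': 196.60693178325522, 'rvec': array([ 2.19237461, -2.16106908,  0.08718809]), 'tvec': array([-0.02451823,  0.56793533,  1.47116005])}
```

View pics/scene0.png

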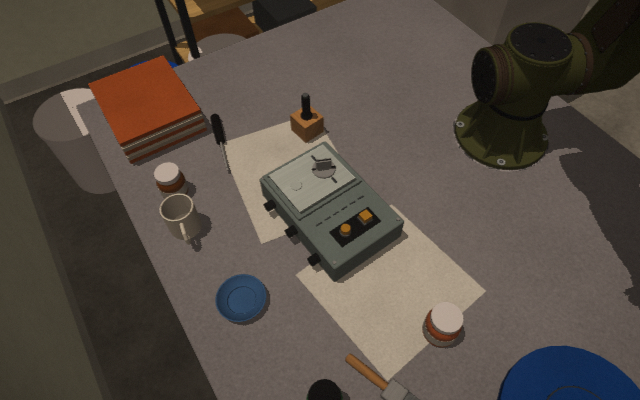

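View pics/top0.png

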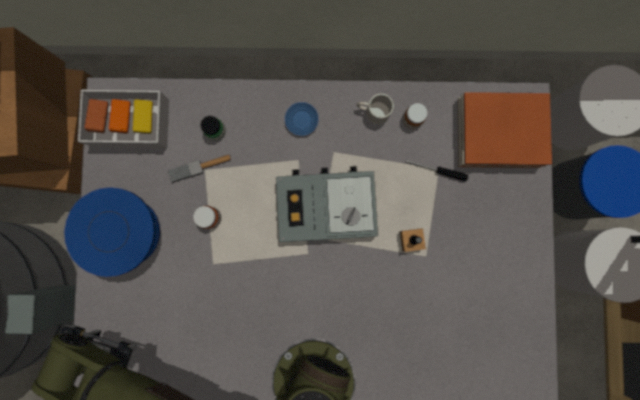

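The scene shows the stand with the probe near (307,120), the controller around (330,210) with the round point at (345,230) and the square at (366,215). In the top view the controller is at (327,207) and the stand at (413,240). Next I enlarge both.

```bash
python3 - <<'E'
import cv2
t=cv2.imread("pics/top0.png")[160:260,270:430]; cv2.imwrite("pics/top0z.png",cv2.resize(t,None,fx=5,fy=5,interpolation=cv2.INTER_CUBIC))
t=cv2.imread("pics/scene0.png")[85:285,250:410]; cv2.imwrite("pics/scene0z.png",cv2.resize(t,None,fx=3,fy=3,interpolation=cv2.INTER_CUBIC))
E
```

```text
(no output)
```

View pics/top0z.png

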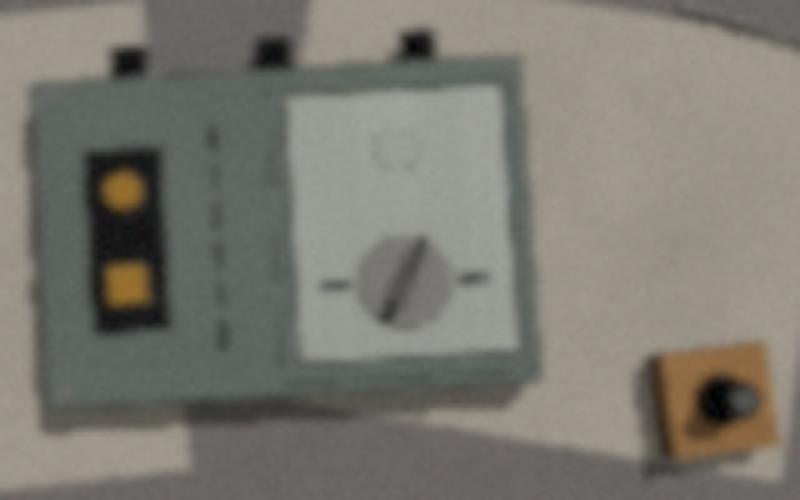

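View pics/scene0z.png

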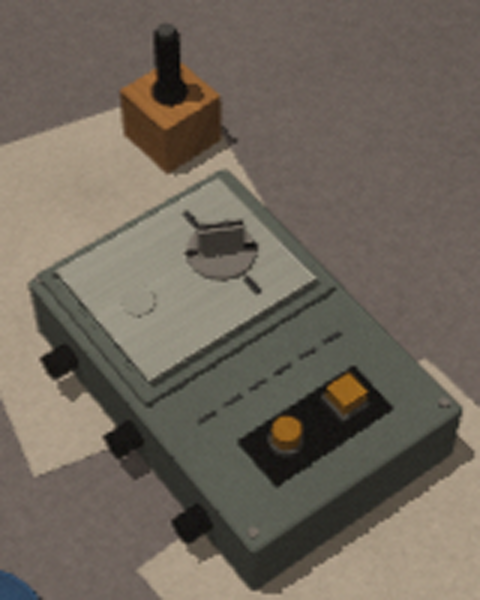

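```bash
cat > h.py <<'E'
import cv2, numpy as np
from station import ctrl
def cal(n):
    c=ctrl.calibration(n); K=np.array([[c['fx'],0,c['cx']],[0,c['fy'],c['cy']],[0,0,1]]); R=cv2.Rodrigues(np.array(c['rvec']))[0]; return K,R,np.array(c['tvec'])
def ray(n,uv,z):
    K,R,t=cal(n); o=-R.T@t; d=(R.T@np.linalg.inv(K)@np.array([uv[0],uv[1],1.])); return o+d*(z-o[2])/d[2]
def rays(n,pts,z): return np.array([ray(n,p,z) for p in pts])
def proj(n,X):
    K,R,t=cal(n); p=K@(R@np.array(X)+t); return p[:2]/p[2]
def tri(uv1,uv2):  # scene, top
    A=[];b=[]
    for n,uv in(("scene",uv1),("top",uv2)):
        K,R,t=cal(n); o=-R.T@t; d=R.T@np.linalg.inv(K)@np.array([uv[0],uv[1],1.]); d/=np.linalg.norm(d); P=np.eye(3)-np.outer(d,d); A.append(P); b.append(P@o)
    return np.linalg.solve(A[0]+A[1],b[0]+b[1])
def comps(m,amin=8):
    k,l,s,c=cv2.connectedComponentsWithStats(m.astype(np.uint8)); return [(s[i],c[i],l==i) for i in range(1,k) if s[i][4]>=amin]
E
python3 - <<'E'
from h import *
for n in("scene","top"):
    im=cv2.imread(f"pics/{n}0.png"); hsv=cv2.cvtColor(im,cv2.COLOR_BGR2HSV)
    x0,x1,y0,y1=(250,410,85,285) if n=="scene" else(270,430,160,260)
    roi=np.zeros(im.shape[:2],bool); roi[y0:y1,x0:x1]=1
    org=roi&(hsv[...,1]>150)&(hsv[...,2]>100)
    for s,c,m in comps(org): print(n,"orange",s,c.round(1),hsv[m].mean(0).round(0),ray(n,c,.096).round(4), ray(n,c,.058).round(4))
    dark=roi&(hsv[...,2]<70)
    for s,c,m in comps(dark,4): print(n,"dark",s,c.round(1))
    lt=roi&(hsv[...,2]>135)&(hsv[...,1]<40)
    for s,c,m in comps(lt,100):
        r=cv2.minAreaRect(np.argwhere(m)[:,::-1].astype(np.float32)); print(n,"light",s,c.round(1),r,rays(n,cv2.boxPoints(r),.084).round(4).tolist())
E
```

```text
scene orange [291 107  32  21 236] [305. 118.] [ 14. 163. 144.] [ 0.4627 -0.2621  0.096 ] [ 0.4452 -0.2944  0.058 ]
scene orange [359 210  13  10  76] [365.  214.5] [ 17. 202. 146.] [0.5022 0.059  0.096 ] [0.4864 0.0406 0.058 ]
scene orange [341 224   9   8  61] [344.9 227.5] [ 17. 201. 142.] [0.5579 0.0628 0.096 ] [0.5445 0.0445 0.058 ]
scene dark [301  95  12  25 223] [305.7 107.6]
scene dark [305 118  24  24 235] [315.  129.7]
scene dark [312 156  19   6  26] [320.1 159.2]
scene dark [312 161  24  10 132] [323.8 165.9]
scene dark [332 177   5   6  12] [334.1 179.8]
scene dark [300 178  56  36 130] [328.  195.7]
scene dark [298 181  64  40 113] [328.8 201.2]
scene dark [ 261  182  143   99 1965] [328.5 242. ]
scene dark [358 196   6   4  11] [360.3 197.2]
scene dark [350 201   5   4   8] [352.  202.5]
scene dark [341 206   6   4  10] [343.6 207.8]
scene dark [329 207  52  41 766] [353.8 228. ]
scene dark [333 211   6   4   9] [335.8 212.8]
scene dark [325 216   6   4   9] [327.7 217.8]
scene dark [316 222   6   4  12] [318.7 223.6]
scene light [ 269  145   86   67 2441] [308.6 178.
[... 870 characters left out ...]
] [280.6 211. ] ((283.896484375, 208.51083374023438), (94.1833267211914, 37.73577880859375), 84.02568054199219) [[0.6604, 0.1685, 0.084], [0.6739, 0.0555, 0.084], [0.3935, 0.0211, 0.084], [0.3803, 0.1323, 0.084]]
top light [ 331  160   99   91 4484] [395.  198.1] ((380.0, 204.99996948242188), (89.99998474121094, 97.99998474121094), 90.0) [[0.6744, -0.0448, 0.084], [0.6786, -0.3403, 0.084], [0.4087, -0.3391, 0.084], [0.4045, -0.0483, 0.084]]
top light [ 328  177   45   55 1892] [349.7 202.1] ((349.97760009765625, 204.11895751953125), (52.614933013916016, 42.69091033935547), 86.633544921875) [[0.6162, -0.0339, 0.084], [0.6256, -0.162, 0.084], [0.4681, -0.1722, 0.084], [0.4588, -0.0453, 0.084]]
```

```bash
python3 - <<'E'
from h import *
from scipy.spatial.transform import Rotation as Ro
o=ctrl.get_obs(); R=Ro.from_euler('xyz',o['eef_rot']).as_matrix(); print("tool axes cols\n",R.round(3))
z5=lambda x,y:((x+.5)/5-.5+270,(y+.5)/5-.5+160); z3=lambda x,y:((x+.5)/3-.5+250,(y+.5)/3-.5+85)
print("ribs top",ray("top",z5(336,285),.086),ray("top",z5(473,278),.086))
print("ribs scene",ray("scene",z3(191,218),.086),ray("scene",z3(253,285),.086))
print("boss top",ray("top",z5(394,151),.086),"scene",ray("scene",z3(140,301),.086))
print("slot top line",ray("top",z5(386,319),.088),ray("top",z5(424,240),.088))
print("slot scene",ray("scene",z3(192,252),.088),ray("scene",z3(254,246),.088))
print("disc top c",ray("top",z5(404,283),.088))
print("handle top tri",tri(z3(166,33),z5(743,400)),"z128:",ray("top",z5(743,400),.128),ray("scene",z3(166,33),.128))
print("flange/top view", ray("scene",z3(170,93),.0605))
for n in("scene","top"):
    im=cv2.imread(f"pics/{n}0.png"); hsv=cv2.cvtColor(im,cv2.COLOR_BGR2HSV)
    x0,x1,y0,y1=(285,330,90,145) if n=="scene" else(395,430,225,256)
    roi=np.zeros(im.shape[:2],bool); roi[y0:y1,x0:x1]=1
    m=roi&(hsv[...,1]>100)&(hsv[...,2]>(150 if n=="scene" else 70))
    for s,c,mm in comps(m,20):
        r=cv2.minAreaRect(np.argwhere(mm)[:,::-1].astype(np.float32)); print(n,s,r,rays(n,cv2.boxPoints(r),.058).round(4).tolist(),ray(n,r[0],.058))
E
```

```text
tool axes cols
 [[-0.     0.295  0.955]
 [-0.001  0.955 -0.295]
 [-1.    -0.001 -0.   ]]
ribs top [ 0.50382377 -0.06429847  0.086     ] [ 0.50917569 -0.14597707  0.086     ]
ribs scene [ 0.50853524 -0.14784613  0.086     ] [ 0.50326432 -0.06424927  0.086     ]
boss top [ 0.58463922 -0.09811154  0.086     ] scene [ 0.58520864 -0.09895329  0.086     ]
slot top line [ 0.48393581 -0.09422508  0.088     ] [ 0.53134246 -0.11642081  0.088     ]
slot scene [ 0.52687849 -0.11651911  0.088     ] [ 0.48238271 -0.09485559  0.088     ]
disc top c [ 0.50551277 -0.10473177  0.088     ]
handle top tri [ 0.43912181 -0.29767579  0.13173832] z128: [ 0.4391225  -0.29842751  0.128     ] [ 0.43721255 -0.30114465  0.128     ]
flange/top view [ 0.43897655 -0.29743446  0.0605    ]
scene [292 114  17  13  45] ((299.42303466796875, 120.11538696289062), (19.137157440185547, 4.714951515197754), 33.690067291259766) [[0.476, -0.3196, 0.058], [0.4629, -0.3283, 0.058], [0.4472, -0.2721, 0.058], [0.4602, -0.2639, 0.058]] [ 0.46154027 -0.29572631  0.058     ]
scene [308 119   9   5  23] ((312.0, 120.50001525878906), (3.5777084827423096, 7.602630615234375), 63.43495178222656) [[0.4438, -0.2821, 0.058], [0.4223, -0.2828, 0.058], [0.4248, -0.2706, 0.058], [0.4463, -0.27, 0.058]] [ 0.43433098 -0.27639294  0.058     ]
top [401 229  24  23 346] ((412.699951171875, 239.89999389648438), (20.36467742919922, 21.49604606628418), 81.8698959350586) [[0.4631, -0.2591, 0.058], [0.4732, -0.3237, 0.058], [0.4125, -0.3322, 0.058], [0.4025, -0.2679, 0.058]] [ 0.43777468 -0.29570665  0.058     ]
```

Call:
play_rows(increments=[[[0,0,-2.3,3.2,0],[0,0,-2.3,3.2,0],[0,0,-2.3,3.2,0],[0,0,-2.3,3.2,0],[0,0,-2.3,3.2,0],[0,0,-2.3,3.2,0],[0,0,-2.3,3.2,0],[0,0,-2.3,3.2,0],[0,0,-2.3,3.2,0],[0,0,-2.3,3.2,0],[0,0,-2.3,3.2,0],[0,0,-2.3,3.2,0]]])

```text
time_s: 1.1
ee_pos: [0.4485, 0.1465, 0.2054]
eef_rot: [-2.854, 1.571, 3.129]
force: [1.0, 0.8, -0.1]
grip_width: 0.0936
```

```bash
cat > d.py <<'E'
import sys
from h import *
from scipy.spatial.transform import Rotation as Ro
o=ctrl.get_obs(); R=Ro.from_euler('xyz',o['eef_rot']).as_matrix()
print("t",round(o['time_s'],2),"pos",o['ee_pos'].round(4),"yaw_y",np.degrees(np.arctan2(R[1,1],R[0,1])).round(2),"tilt",R[:,0].round(3),"F",o['force'].round(1),"w",round(o['grip_width'],4),"q",o['qpos'].round(2))
if len(sys.argv)>3:
    d=R.T@(np.array([float(a) for a in sys.argv[1:4]])-o['ee_pos'])*100
    print("tool cm",d.round(2))
E
python3 d.py .4385 -.297 .205
```

```text
t 1.1 pos [0.4485 0.1465 0.2054] yaw_y 72.82 tilt [-0.  0. -1.] F [ 1.   0.8 -0.1] w 0.0936 q [ 0.24  0.12  1.73  0.    1.28 -1.03]
tool cm [ 4.000e-02 -4.267e+01  1.214e+01]
```

Call:
play_rows(increments=[[[0,0,-3.5,1.0,0],[0,0,-3.5,1.0,0],[0,0,-3.5,1.0,0],[0,0,-3.5,1.0,0],[0,0,-3.5,1.0,0],[0,0,-3.5,1.0,0],[0,0,-3.5,1.0,0],[0,0,-3.5,1.0,0],[0,0,-3.5,1.0,0],[0,0,-3.5,1.0,0],[0,0,-3.5,1.0,0],[0,0,-3.5,1.0,0]]])

```text
time_s: 2.1
ee_pos: [0.4379, -0.2901, 0.2052]
eef_rot: [2.713, 1.57, 2.413]
force: [0.2, 0.5, 0.0]
grip_width: 0.0939
```

Call:
play_rows(increments=[[[0,0,0,0,0],[0,0,0,0,0],[0,0,0,0,0]]])

```text
time_s: 2.35
ee_pos: [0.4382, -0.2878, 0.2051]
eef_rot: [2.621, 1.57, 2.321]
force: [-0.1, 0.5, 0.1]
grip_width: 0.0945
```

```bash
python3 d.py .4385 -.297 .0742
```

```text
t 2.35 pos [ 0.4382 -0.2878  0.2051] yaw_y 72.81 tilt [-0.001  0.001 -1.   ] F [-0.1  0.5  0.1] w 0.0945 q [-0.65  0.24  1.59  0.    1.31 -1.92]
tool cm [13.09 -0.88  0.31]
```

Call:
play_rows(increments=[[[0,0,-0.88,0.31,0],[0,3.0,0,0,0],[0,3.0,0,0,0],[0,3.0,0,0,0],[0,2.0,0,0,0],[0,1.2,0,0,0],[0,0.9,0,0,0],[0,0,0,0,0]]])

```text
time_s: 3.02
ee_pos: [0.4385, -0.2969, 0.0731]
eef_rot: [2.786, 1.569, 2.488]
force: [0.2, -0.1, 0.4]
grip_width: 0.0943
```

```bash
python3 d.py .4385 -.297 .0742; python3 - <<'E'
from h import *
for n,(a,b,c,d) in(("scene",(60,190,230,390)),("top",(190,290,350,470))):
    t=ctrl.camera(n)[a:b,c:d,::-1]; cv2.imwrite(f"pics/{n}1.png",cv2.resize(t,None,fx=4,fy=4,interpolation=cv2.INTER_CUBIC))
E
```

```text
t 3.02 pos [ 0.4385 -0.2969  0.0731] yaw_y 72.88 tilt [-0.002  0.001 -1.   ] F [ 0.2 -0.1  0.4] w 0.0943 q [-0.66  0.41  1.71 -0.    1.03 -1.94]
tool cm [-0.11 -0.01  0.01]
```

View pics/scene1.png

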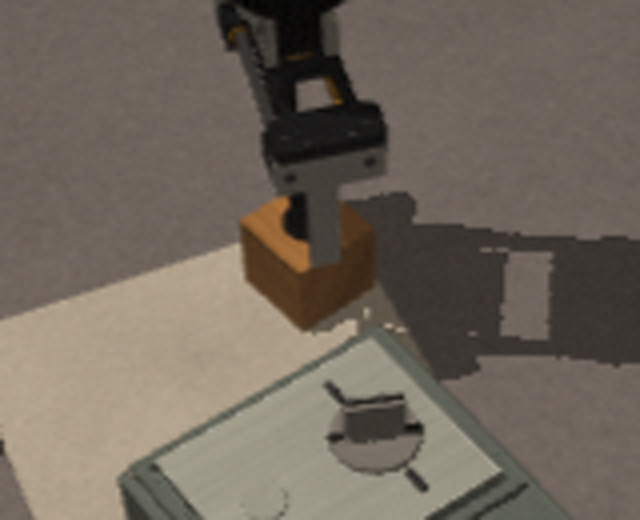

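The finger at about (325,230) stands in front of the handle at (297,215), above the stand, so it straddles the handle as intended. I'll close the gripper.

Call:
play_rows(increments=[[[255,0,0,0,0],[255,0,0,0,0],[255,0,0,0,0],[255,0,0,0,0],[255,0,0,0,0],[255,0,0,0,0],[255,0,0,0,0],[255,0,0,0,0],[255,0,0,0,0]]], newtons=30)

```text
time_s: 3.87
ee_pos: [0.4387, -0.2977, 0.0744]
eef_rot: [2.689, 1.571, 2.39]
force: [-0.2, 0.8, -0.8]
grip_width: 0.0371
```

```bash
python3 d.py
```

```text
t 3.87 pos [ 0.4387 -0.2977  0.0744] yaw_y 72.82 tilt [-0.  0. -1.] F [-0.2  0.8 -0.8] w 0.0371 q [-0.67  0.4   1.71  0.    1.03 -1.94]
```

Call:
play_rows(increments=[[[255,0,0,0,0],[255,0,0,0,0],[255,0,0,0,0],[255,0,0,0,0],[255,0,0,0,0],[255,0,0,0,0]]])

```text
time_s: 4.37
ee_pos: [0.4388, -0.2977, 0.0744]
eef_rot: [2.366, 1.571, 2.066]
force: [-0.9, 0.7, -0.5]
grip_width: 0.0216
```

Call:
play_rows(increments=[[[255,-0.5,0,0,0],[255,-1.0,0,0,0],[255,-1.5,0,0,0],[255,-2.5,0,0,0],[255,-2.5,0,0,0],[255,-2.5,0,0,0],[255,-2.5,0,0,0],[255,0,0,0,0],[255,0,0,0,0]]])

```text
time_s: 5.12
ee_pos: [0.4391, -0.2979, 0.2063]
eef_rot: [-0.356, 1.568, -0.656]
force: [-0.5, 0.2, -0.9]
grip_width: 0.0219
```

```bash
python3 d.py .5575 .0635 .205;  python3 - <<'E'
from h import *
for n,(a,b,c,d) in(("scene",(20,170,230,390)),("top",(190,290,350,470))):
    t=ctrl.camera(n)[a:b,c:d,::-1]; cv2.imwrite(f"pics/{n}2.png",cv2.resize(t,None,fx=4,fy=4,interpolation=cv2.INTER_CUBIC))
E
```

```text
t 5.12 pos [ 0.4391 -0.2979  0.2063] yaw_y 72.82 tilt [ 0.002 -0.002 -1.   ] F [-0.5  0.2 -0.9] w 0.0219 q [-0.67  0.25  1.58  0.    1.31 -1.94]
tool cm [ 0.09 38.02  0.64]
```

View pics/scene2.png

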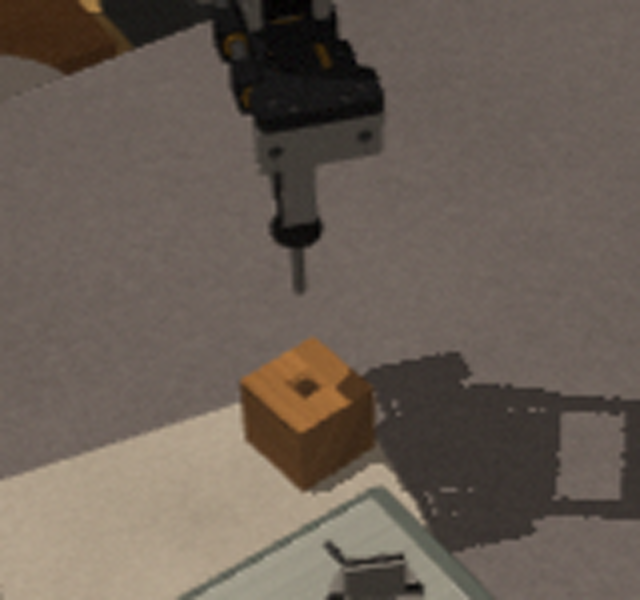

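The probe hangs upright in the grip, with its tip at about (299,293) in the zoom. The stand is undisturbed, its hole at (302,386). I'll cast both rays.

```bash
python3 - <<'E'
from h import *
print("hole",ray("scene",(305.1,116.1),.058)); print("tip",ray("scene",(304.4,92.9),.140), proj("scene",(.4391,-.2979,.140)))
E
```

```text
hole [ 0.44138448 -0.3000148   0.058     ]
tip [ 0.43945955 -0.29927157  0.14      ] [304.80344543  93.16570594]
```

Call:
play_rows(increments=[[[255,0,3.2,0.05,0],[255,0,3.2,0.05,0],[255,0,3.2,0.05,0],[255,0,3.2,0.05,0],[255,0,3.2,0.05,0],[255,0,3.2,0.05,0],[255,0,3.2,0.05,0],[255,0,3.2,0.05,0],[255,0,3.2,0.05,0],[255,0,3.2,0.05,0],[255,0,3.2,0.05,0],[255,0,2.8,0.09,0]]])

```text
time_s: 6.22
ee_pos: [0.5569, 0.0655, 0.2033]
eef_rot: [-2.838, 1.569, -3.137]
force: [0.1, -1.1, -0.7]
grip_width: 0.0217
```

Call:
play_rows(increments=[[[255,0,0,0,0],[255,0,0,0,0],[255,0,0,0,0]]])

```text
time_s: 6.47
ee_pos: [0.5567, 0.0631, 0.2036]
eef_rot: [-2.692, 1.569, -2.992]
force: [0.1, -0.5, -1.1]
grip_width: 0.0218
```

```bash
python3 d.py .5575 .0635 .162
```

```text
t 6.47 pos [0.5567 0.0631 0.2036] yaw_y 72.83 tilt [-0.002 -0.    -1.   ] F [ 0.1 -0.5 -1.1] w 0.0218 q [ 0.05  0.33  1.49 -0.    1.33 -1.22]
tool cm [4.16 0.07 0.07]
```

Call:
play_rows(increments=[[[255,1.5,0.07,0.07,0],[255,1.5,0,0,0],[255,0.8,0,0,0],[255,0.1,0,0,0],[255,0.1,0,0,0],[255,0,0,0,0]]])

```text
time_s: 6.97
ee_pos: [0.5582, 0.0636, 0.165]
eef_rot: [0.258, 1.57, -0.042]
force: [0.4, -0.2, 0.3]
grip_width: 0.0213
```

```bash
python3 d.py .5575 .0635 .162
```

```text
t 6.97 pos [0.5582 0.0636 0.165 ] yaw_y 72.79 tilt [ 0.001 -0.    -1.   ] F [ 0.4 -0.2  0.3] w 0.0213 q [ 0.05  0.36  1.54 -0.    1.24 -1.22]
tool cm [ 0.3  -0.03 -0.06]
```

Call:
play_rows(increments=[[[255,0.1,0,0,0],[255,0.1,0,0,0],[255,0,0,0,0],[255,0,0,0,0]]])

```text
time_s: 7.3
ee_pos: [0.558, 0.064, 0.1626]
eef_rot: [0.315, 1.571, 0.015]
force: [-0.1, 0.2, -0.3]
grip_width: 0.0218
```

Call:
play_rows(increments=[[[255,0.1,0,0,0],[255,0.1,0,0,0],[255,0,0,0,0],[255,0,0,0,0]]])

```text
time_s: 7.63
ee_pos: [0.5581, 0.064, 0.1606]
eef_rot: [0.369, 1.57, 0.07]
force: [0.8, -0.4, 1.3]
grip_width: 0.0215
```

Call:
play_rows(increments=[[[255,0.1,0,0,0],[255,0.05,0,0,0],[255,0,0,0,0],[255,0,0,0,0]]])

```text
time_s: 7.97
ee_pos: [0.5581, 0.064, 0.1591]
eef_rot: [0.442, 1.57, 0.143]
force: [0.5, 1.0, 3.5]
grip_width: 0.0219
```

```bash
python3 d.py;  python3 - <<'E'
from h import *
for n,(a,b,c,d) in(("scene",(160,260,290,410)),):
    t=ctrl.camera(n)[a:b,c:d,::-1]; cv2.imwrite(f"pics/{n}3.png",cv2.resize(t,None,fx=6,fy=6,interpolation=cv2.INTER_CUBIC))
E
```

```text
t 7.97 pos [0.5581 0.064  0.1591] yaw_y 72.82 tilt [ 0.  0. -1.] F [0.5 1.  3.5] w 0.0219 q [ 0.05  0.37  1.54  0.    1.23 -1.22]
```

View pics/scene3.png

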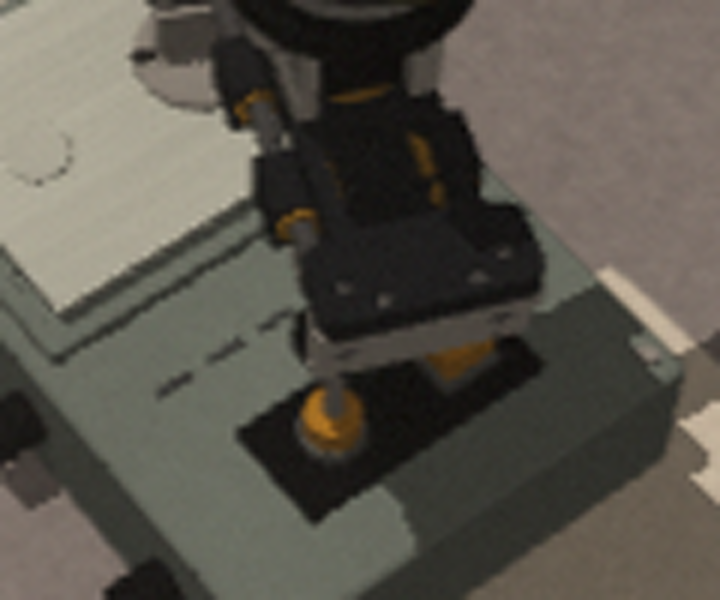

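The needle meets the round point near its centre, at about (333,410) in the zoom. I'll press a little deeper, then go to the square point.

Call:
play_rows(increments=[[[255,0.05,0,0,0],[255,0,0,0,0],[255,0,0,0,0],[255,0,0,0,0]]])

```text
time_s: 8.35
ee_pos: [0.558, 0.064, 0.1585]
eef_rot: [0.287, 1.571, -0.013]
force: [-0.1, 1.0, 3.0]
grip_width: 0.0215
```

Call:
play_rows(increments=[[[255,-1.0,0,0,0],[255,-1.5,0,0,0],[255,0,0,0,0],[255,0,0,0,0]]])

```text
time_s: 8.68
ee_pos: [0.5581, 0.064, 0.1839]
eef_rot: [0.258, 1.57, -0.042]
force: [-0.7, 0.5, -0.9]
grip_width: 0.0212
```

```bash
python3 d.py .502 .060 .165
```

```text
t 8.68 pos [0.5581 0.064  0.1839] yaw_y 72.83 tilt [ 0.001 -0.    -1.   ] F [-0.7  0.5 -0.9] w 0.0212 q [ 0.05  0.34  1.51 -0.    1.28 -1.22]
tool cm [ 1.89 -2.04 -5.25]
```

Call:
play_rows(increments=[[[255,0,-1.0,-2.6,0],[255,0,-1.04,-2.65,0],[255,1.0,0,0,0],[255,0.9,0,0,0],[255,0.2,0,0,0],[255,0.1,0,0,0],[255,0.1,0,0,0],[255,0.1,0,0,0],[255,0,0,0,0],[255,0,0,0,0]]])

```text
time_s: 9.52
ee_pos: [0.502, 0.06, 0.1596]
eef_rot: [0.39, 1.571, 0.091]
force: [-1.6, -0.1, 2.4]
grip_width: 0.0216
```

Call:
play_rows(increments=[[[255,0.1,0,0,0],[255,0.05,0,0,0],[255,0,0,0,0],[255,0,0,0,0]]])

```text
time_s: 9.85
ee_pos: [0.5019, 0.06, 0.1581]
eef_rot: [0.344, 1.57, 0.044]
force: [-0.9, -0.2, 4.3]
grip_width: 0.0217
```

```bash
python3 d.py;  python3 - <<'E'
from h import *
for n,(a,b,c,d) in(("scene",(160,260,290,410)),):
    t=ctrl.camera(n)[a:b,c:d,::-1]; cv2.imwrite(f"pics/{n}4.png",cv2.resize(t,None,fx=6,fy=6,interpolation=cv2.INTER_CUBIC))
E
```

```text
t 9.85 pos [0.5019 0.06   0.1581] yaw_y 72.82 tilt [ 0.  0. -1.] F [-0.9 -0.2  4.3] w 0.0217 q [ 0.05  0.25  1.7  -0.    1.19 -1.22]
```

View pics/scene4.png

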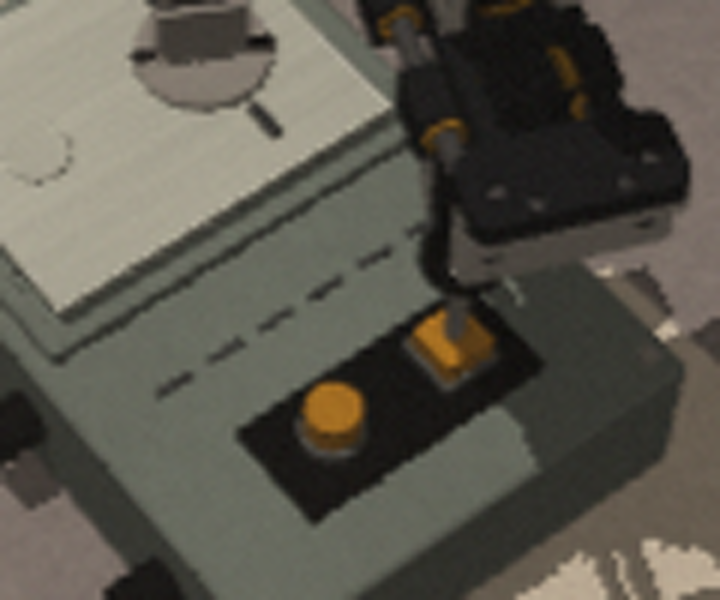

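The needle sits on the square point, at about (455,340) in the zoom, and the round one has sprung back. Now I return the probe.

Call:
play_rows(increments=[[[255,0,0,0,0],[255,0,0,0,0],[255,-1.2,0,0,0],[255,-2.0,0,0,0],[255,-1.5,0,0,0],[255,0,-2.5,0,0],[255,0,-3.5,0,0],[255,0,-3.5,0,0],[255,0,-3.5,0,0]]])

```text
time_s: 10.65
ee_pos: [0.4626, -0.0653, 0.2047]
eef_rot: [-2.906, 1.57, 3.079]
force: [0.2, -0.9, 0.1]
grip_width: 0.0213
```

```bash
python3 d.py .439 -.298 .205
```

```text
t 10.65 pos [ 0.4626 -0.0653  0.2047] yaw_y 72.88 tilt [-0.  0. -1.] F [ 0.2 -0.9  0.1] w 0.0213 q [-0.22  0.12  1.75 -0.    1.28 -1.49]
tool cm [ -0.03 -22.93   4.59]
```

Call:
play_rows(increments=[[[255,0,-3.2,0.7,0],[255,0,-3.2,0.7,0],[255,0,-3.2,0.7,0],[255,0,-3.2,0.7,0],[255,0,-3.2,0.7,0],[255,0,-3.0,0.6,0],[255,0,-2.5,0.5,0],[255,0,0,0,0],[255,0,0,0,0],[255,0,0,0,0]]])

```text
time_s: 11.48
ee_pos: [0.4438, -0.2827, 0.2046]
eef_rot: [2.626, 1.57, 2.326]
force: [-0.4, -1.0, 0.1]
grip_width: 0.0216
```

```bash
python3 d.py .439 -.298 .125;python3 - <<'E'
from h import *
for n,(a,b,c,d) in(("scene",(20,170,230,390)),("top",(190,290,350,470))):
    t=ctrl.camera(n)[a:b,c:d,::-1]; cv2.imwrite(f"pics/{n}5.png",cv2.resize(t,None,fx=4,fy=4,interpolation=cv2.INTER_CUBIC))
E
```

```text
t 11.48 pos [ 0.4438 -0.2827  0.2046] yaw_y 72.82 tilt [-0.     0.001 -1.   ] F [-0.4 -1.   0.1] w 0.0216 q [-0.64  0.25  1.59  0.    1.31 -1.91]
tool cm [ 7.96 -1.61 -0.  ]
```

View pics/scene5.png

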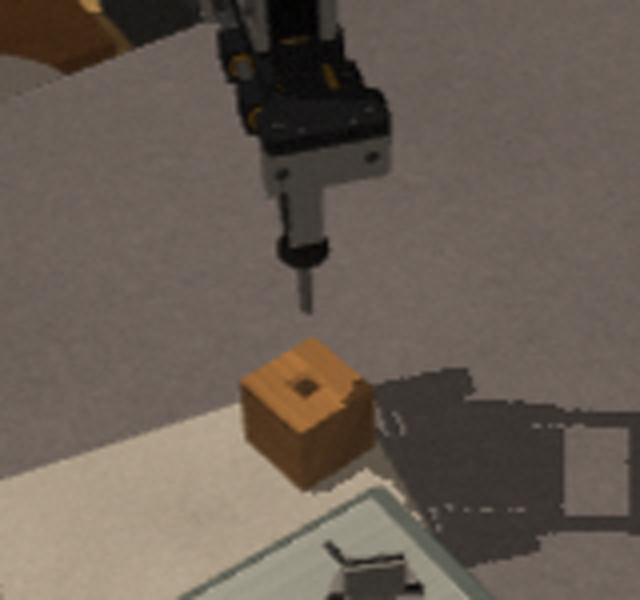

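The probe hangs straight, 16 mm short of the stand because rows were clipped. I'll correct that and lower it.

Call:
play_rows(increments=[[[255,0,-1.6,0,0],[255,2.0,0,0,0],[255,2.5,0,0,0],[255,2.0,0,0,0],[255,0.9,0,0,0],[255,0,0,0,0],[255,0,0,0,0]]])

```text
time_s: 12.17
ee_pos: [0.4395, -0.2982, 0.1317]
eef_rot: [-0.418, 1.57, -0.717]
force: [-0.2, -0.4, 0.3]
grip_width: 0.0214
```

```bash
python3 d.py .439 -.298 .0746;python3 - <<'E'
from h import *
for n,(a,b,c,d) in(("scene",(70,170,250,370)),("top",(190,290,350,470))):
    t=ctrl.camera(n)[a:b,c:d,::-1]; cv2.imwrite(f"pics/{n}6.png",cv2.resize(t,None,fx=6,fy=6,interpolation=cv2.INTER_CUBIC))
E
```

```text
t 12.17 pos [ 0.4395 -0.2982  0.1317] yaw_y 72.86 tilt [ 0. -0. -1.] F [-0.2 -0.4  0.3] w 0.0214 q [-0.67  0.33  1.66 -0.    1.15 -1.94]
tool cm [ 5.71  0.01 -0.06]
```

View pics/scene6.png

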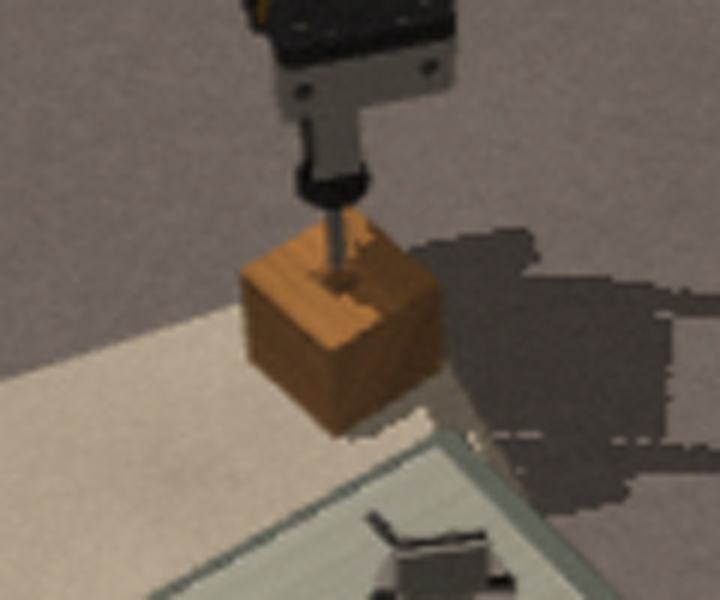

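The tip, at about (337,268) in the zoom, is just above the hole at (337,282). I'll lower it.

Call:
play_rows(increments=[[[255,0.8,0,-0.05,0],[255,0.8,0,0,0],[255,0.8,0,0,0],[255,0.8,0,0,0],[255,0,0,0,0]]])

```text
time_s: 12.68
ee_pos: [0.4379, -0.2978, 0.0969]
eef_rot: [2.778, 1.568, 2.478]
force: [0.0, 1.2, -1.5]
grip_width: 0.0215
```

Call:
play_rows(increments=[[[255,0.8,0,0,0],[255,0.8,0,0,0],[255,0.5,0,0,0],[255,0.2,0,0,0],[255,0.1,0,0,0],[255,0,0,0,0],[255,0,0,0,0]]])

```text
time_s: 13.27
ee_pos: [0.4388, -0.2985, 0.0752]
eef_rot: [-0.383, 1.57, -0.682]
force: [0.5, 0.1, -0.3]
grip_width: 0.0216
```

```bash
python3 d.py .439 -.298 .0744
```

```text
t 13.27 pos [ 0.4388 -0.2985  0.0752] yaw_y 72.82 tilt [ 0. -0. -1.] F [ 0.5  0.1 -0.3] w 0.0216 q [-0.67  0.4   1.71 -0.    1.03 -1.94]
tool cm [0.08 0.05 0.01]
```

Down 0.8 mm more, then open.

Call:
play_rows(increments=[[[255,0.08,0,0,0],[255,0,0,0,0],[230,0,0,0,0],[0,0,0,0,0],[0,0,0,0,0],[0,0,0,0,0],[0,0,0,0,0],[0,0,0,0,0],[0,0,0,0,0],[0,0,0,0,0],[0,0,0,0,0],[0,0,0,0,0]]])

```text
time_s: 14.27
ee_pos: [0.4386, -0.2984, 0.0741]
eef_rot: [-2.378, 1.571, -2.678]
force: [-0.1, -0.8, 0.0]
grip_width: 0.0777
```

Call:
play_rows(increments=[[[0,-1.0,0,0,0],[0,-2.5,0,0,0],[0,-3.0,0,0,0],[0,-3.0,0,0,0],[0,-3.0,0,0,0],[0,-1.0,0,0,4.0],[0,0,0,0,4.3]]])

```text
time_s: 14.85
ee_pos: [0.4395, -0.299, 0.2133]
eef_rot: [-0.227, 1.565, -0.675]
force: [0.0, 0.1, -1.3]
grip_width: 0.094
```

```bash
python3 d.py .506 -.1055 .205;python3 - <<'E'
from h import *
for n,(a,b,c,d) in(("scene",(70,220,250,370)),("top",(190,290,350,470))):
    t=ctrl.camera(n)[a:b,c:d,::-1]; cv2.imwrite(f"pics/{n}7.png",cv2.resize(t,None,fx=4,fy=4,interpolation=cv2.INTER_CUBIC))
E
```

```text
t 14.85 pos [ 0.4395 -0.299   0.2133] yaw_y 64.36 tilt [ 0.004 -0.004 -1.   ] F [ 0.   0.1 -1.3] w 0.094 q [-0.67  0.25  1.57 -0.    1.32 -1.79]
tool cm [ 0.79 20.32 -2.38]
```

View pics/scene7.png

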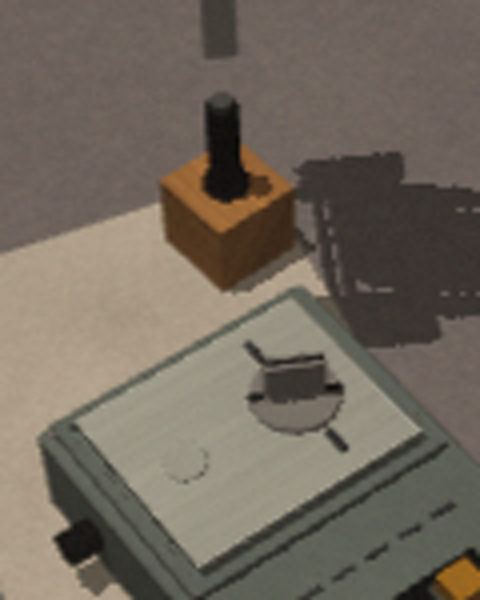

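The probe stands upright, seated in the stand. The fastener has not moved, with slots at (255,398) and (338,388). Now I go to it.

Call:
play_rows(increments=[[[0,0,2.9,-0.35,0],[0,0,2.9,-0.35,0],[0,0,2.9,-0.35,0],[0,0,2.9,-0.35,0],[0,0,2.9,-0.35,0],[0,0,2.9,-0.35,0],[0,0,2.9,-0.3,0],[0,3.0,0,0,0],[0,3.0,0,0,0],[0,0,0,0,0],[0,0,0,0,0]]])

```text
time_s: 15.87
ee_pos: [0.5037, -0.1046, 0.1488]
eef_rot: [-2.98, 1.568, 2.86]
force: [-0.0, -0.6, 1.7]
grip_width: 0.0943
```

```bash
python3 d.py .506 -.1055 .0945
```

```text
t 15.87 pos [ 0.5037 -0.1046  0.1488] yaw_y 64.62 tilt [-0.003  0.001 -1.   ] F [-0.  -0.6  1.7] w 0.0943 q [-0.28  0.28  1.69  0.    1.18 -1.4 ]
tool cm [5.43 0.02 0.26]
```

Call:
play_rows(increments=[[[0,2.0,0,0.25,0],[0,2.0,0,0,0],[0,1.0,0,0,0],[0,0.4,0,0,0],[0,0,0,0,0],[0,0,0,0,0]]])

```text
time_s: 16.37
ee_pos: [0.5071, -0.1061, 0.0965]
eef_rot: [0.192, 1.569, -0.252]
force: [0.6, 0.3, 0.2]
grip_width: 0.0942
```

```bash
python3 d.py .506 -.1055 .0945;python3 - <<'E'
from h import *
for n,(a,b,c,d) in(("scene",(110,230,250,400)),("top",(170,250,300,400))):
    t=ctrl.camera(n)[a:b,c:d,::-1]; cv2.imwrite(f"pics/{n}8.png",cv2.resize(t,None,fx=5,fy=5,interpolation=cv2.INTER_CUBIC))
E
```

```text
t 16.37 pos [ 0.5071 -0.1061  0.0965] yaw_y 64.53 tilt [ 0.001 -0.    -1.   ] F [0.6 0.3 0.2] w 0.0942 q [-0.28  0.35  1.73  0.    1.06 -1.4 ]
tool cm [ 0.2   0.01 -0.13]
```

View pics/scene8.png

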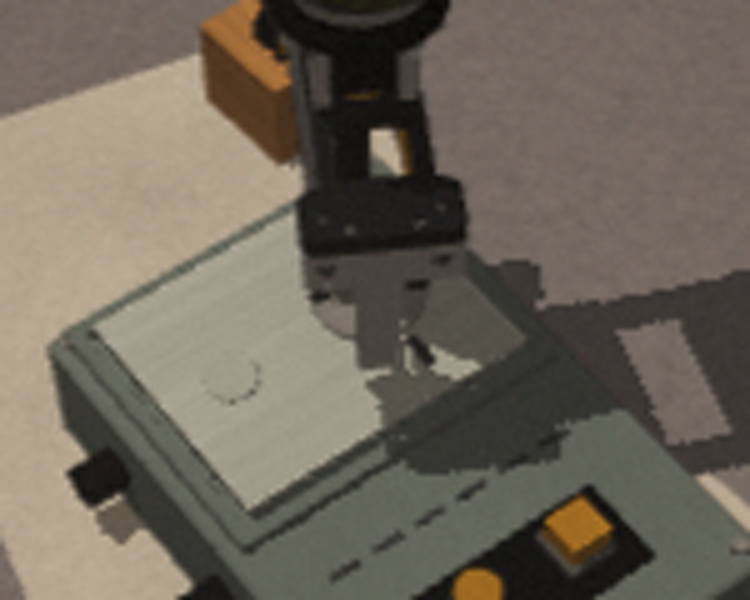

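The finger at (380,315) stands in front of the wing, centred on the disc. I'll close.

Call:
play_rows(increments=[[[255,0.15,0,-0.1,0],[255,0,0,0,0],[255,0,0,0,0],[255,0,0,0,0],[255,0,0,0,0],[255,0,0,0,0],[255,0,0,0,0],[255,0,0,0,0],[255,0,0,0,0],[255,0,0,0,0],[255,0,0,0,0],[255,0,0,0,0]]], newtons=20)

```text
time_s: 17.47
ee_pos: [0.5057, -0.1054, 0.0936]
eef_rot: [0.179, 1.571, -0.265]
force: [-0.6, 0.2, -0.1]
grip_width: 0.0175
```

Call:
play_rows(increments=[[[255,0,0,0,0],[255,0,0,0,0],[255,0,0,0,0],[255,0,0,0,0],[255,0,0,0,0],[255,0,0,0,0]]])

```text
time_s: 17.97
ee_pos: [0.5056, -0.1055, 0.0936]
eef_rot: [-1.782, 1.571, -2.227]
force: [0.5, -0.3, -0.1]
grip_width: 0.0096
```

```bash
python3 d.py
```

```text
t 17.97 pos [ 0.5056 -0.1055  0.0936] yaw_y 64.52 tilt [-0. -0. -1.] F [ 0.5 -0.3 -0.1] w 0.0096 q [-0.28  0.35  1.73 -0.    1.06 -1.4 ]
```

Call:
play_rows(increments=[[[255,0,0,0,3],[255,0,0,0,5],[255,0,0,0,6],[255,0,0,0,6],[255,0,0,0,6],[255,0,0,0,6],[255,0,0,0,6],[255,0,0,0,6],[255,0,0,0,6],[255,0,0,0,5],[255,0,0,0,0],[255,0,0,0,0]]])

```text
time_s: 18.97
ee_pos: [0.5056, -0.1055, 0.0936]
eef_rot: [-1.385, 1.571, -2.787]
force: [-0.9, -2.2, 0.3]
grip_width: 0.0102
```

```bash
python3 d.py .5056 -.1055 .0936;python3 -c "
from station import ctrl; print(ctrl.get_obs()['moment'])"
```

```text
t 18.97 pos [ 0.5056 -0.1055  0.0936] yaw_y 9.68 tilt [-0. -0. -1.] F [-0.9 -2.2  0.3] w 0.0102 q [-0.28  0.35  1.73 -0.    1.06 -0.45]
tool cm [ 0.  0. -0.]
[-0.30059359  0.21786493 -0.07960714]
```

Call:
play_rows(increments=[[[255,0,0,0,3],[255,0,0,0,3],[255,0,0,0,0],[255,0,0,0,0],[255,0,0,0,0],[0,0,0,0,0],[0,0,0,0,0],[0,0,0,0,0],[0,0,0,0,0],[0,0,0,0,0],[0,0,0,0,0],[0,0,0,0,0]]])

```text
time_s: 19.97
ee_pos: [0.5057, -0.1054, 0.0936]
eef_rot: [-2.253, 1.571, 2.521]
force: [-0.2, -0.5, 0.0]
grip_width: 0.0529
```

Call:
play_rows(increments=[[[0,-1.5,0,0,0],[0,-2.5,0,0,0],[0,-3,0,0,0],[0,-3,0,0,0],[0,0,0,-2.5,0],[0,0,0,-3.5,0],[0,0,0,-3.5,0],[0,0,0,0,0],[0,0,0,0,0]]])

```text
time_s: 20.72
ee_pos: [0.4998, -0.0094, 0.1938]
eef_rot: [1.332, 1.571, -0.174]
force: [-0.2, -1.0, 0.4]
grip_width: 0.0944
```

```bash
python3 d.py .585 -.0995 .205; python3 - <<'E'
from h import *
for n,(a,b,c,d) in(("scene",(110,230,250,400)),("top",(170,250,310,400))):
    t=ctrl.camera(n); cv2.imwrite(f"pics/{n}9f.png",t[:,:,::-1]);t=t[a:b,c:d,::-1]; cv2.imwrite(f"pics/{n}9.png",cv2.resize(t,None,fx=5,fy=5,interpolation=cv2.INTER_CUBIC))
E
```

```text
t 20.72 pos [ 0.4998 -0.0094  0.1938] yaw_y 3.68 tilt [ 0. -0. -1.] F [-0.2 -1.   0.4] w 0.0944 q [-0.09  0.2   1.68 -0.    1.27 -0.16]
tool cm [-1.12  7.93  9.53]
```

View pics/scene9.png

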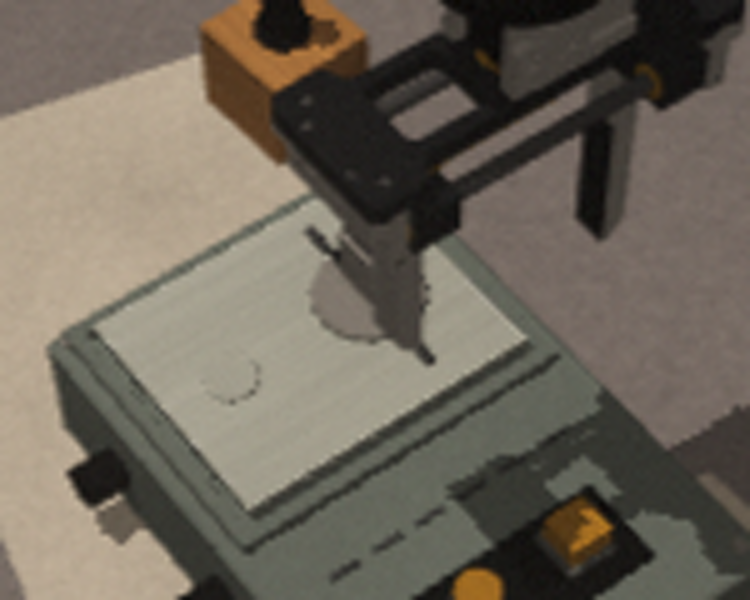

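View pics/top9.png

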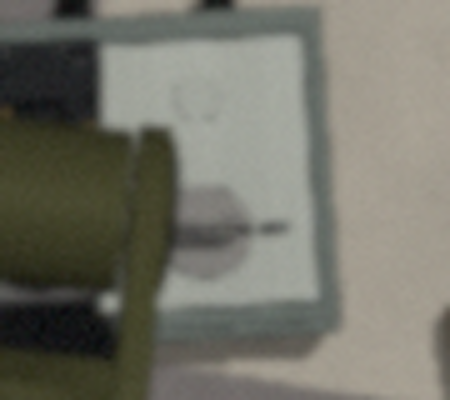

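The wing now lies along the ribs: the slot and rib at (270,228) in the top crop are in one line. I'll move clear for a fuller look and close the fingers.

Call:
play_rows(increments=[[[255,0,3.0,0,0],[255,0,3.0,0,0],[255,0,2.0,0,0],[255,0,0,0,0],[255,0,0,0,0],[255,0,0,0,0],[255,0,0,0,0],[255,0,0,0,0],[255,0,0,0,0],[255,0,0,0,0],[255,0,0,0,0],[255,0,0,0,0]]], newtons=20)

```text
time_s: 21.82
ee_pos: [0.5796, -0.0057, 0.1938]
eef_rot: [1.281, 1.571, -0.228]
force: [-1.1, -0.5, -0.0]
grip_width: 0.0173
```

Call:
play_rows(increments=[[[255,0,0,0,0],[255,0,0,0,0],[255,0,0,0,0],[255,0,0,0,0],[255,0,0,0,0],[255,0,0,0,0]]])

```text
time_s: 22.32
ee_pos: [0.5797, -0.0057, 0.1936]
eef_rot: [-1.186, 1.571, -2.695]
force: [-0.4, 0.3, -0.7]
grip_width: 0.0006
```

```bash
python3 d.py .585 -.0993 .205; python3 - <<'E'
from h import *
for n,(a,b,c,d) in(("scene",(110,230,250,400)),("top",(170,250,310,400))):
    t=ctrl.camera(n); cv2.imwrite(f"pics/{n}10f.png",t[:,:,::-1]);t=t[a:b,c:d,::-1]; cv2.imwrite(f"pics/{n}10.png",cv2.resize(t,None,fx=5,fy=5,interpolation=cv2.INTER_CUBIC))
E
```

```text
t 22.32 pos [ 0.5797 -0.0057  0.1936] yaw_y 3.52 tilt [-0. -0. -1.] F [-0.4  0.3 -0.7] w 0.0006 q [-0.07  0.38  1.45 -0.    1.32 -0.13]
tool cm [-1.14 -0.04  9.38]
```

View pics/scene10.png

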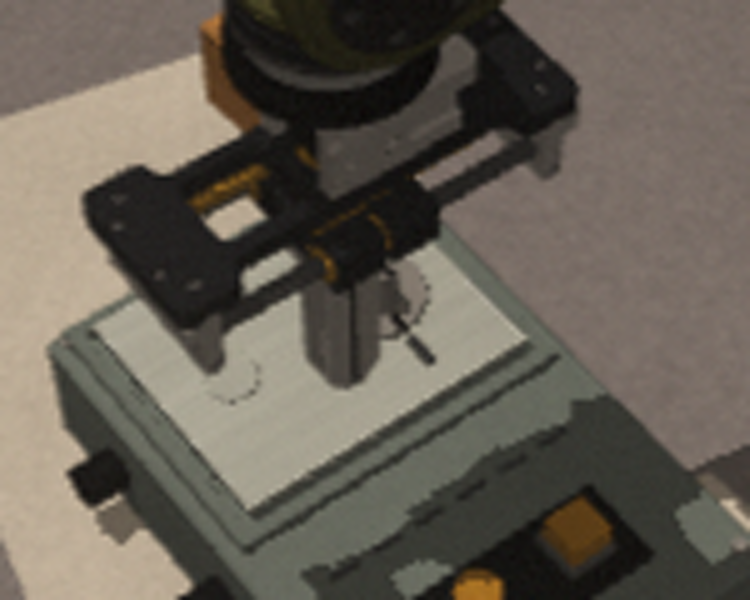

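View pics/top10.png

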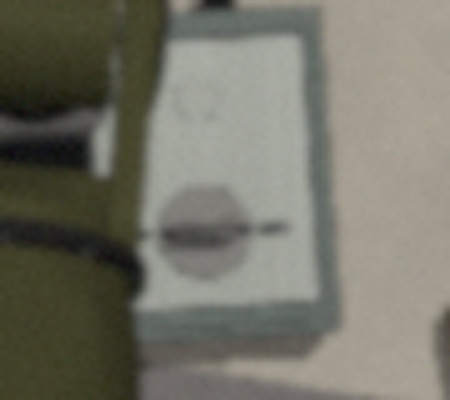

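```bash
python3 - <<'E'
from h import *
for z in(.19,.21,.23,.25,.27):
    print(z,ray("scene",(292,184.4),z).round(4),ray("scene",(250+548/5,110+178/5),z).round(4))
print(ray("scene",(250+345/5,110+388/5),.1936))
E
```

```text
0.19 [ 0.6249 -0.0366  0.19  ] [ 0.4488 -0.0468  0.19  ]
0.21 [ 0.6311 -0.0233  0.21  ] [ 0.4594 -0.0332  0.21  ]
0.23 [ 0.6372 -0.0099  0.23  ] [ 0.4701 -0.0196  0.23  ]
0.25 [0.6434 0.0034 0.25  ] [ 0.4808 -0.006   0.25  ]
0.27 [0.6496 0.0167 0.27  ] [0.4914 0.0076 0.27  ]
[0.58391486 0.00265195 0.1936    ]
```

Call:
play_rows(increments=[[[255,0,0,3.1,0],[255,0,0,3.1,0],[255,0,0,3.2,0],[255,0,0,0,7],[255,0,0,0,7],[255,0,0,0,7],[255,0,0,0,7],[255,0,0,0,7],[255,0,0,0,7],[255,0,0,0,7],[255,0,0,0,7],[255,0,0,0,7]]])

```text
time_s: 23.42
ee_pos: [0.5855, -0.0995, 0.1936]
eef_rot: [0.703, 1.571, -1.912]
force: [-0.6, -0.1, 0.5]
grip_width: 0.0005
```

Call:
play_rows(increments=[[[255,0,0,0,7],[255,0,0,0,7],[255,0,0,0,7],[255,0,0,0,6],[255,0,0,0,0],[255,0,0,0,0],[255,0,0,0,0]]])

```text
time_s: 24.0
ee_pos: [0.5855, -0.0995, 0.1937]
eef_rot: [2.637, 1.571, -0.439]
force: [1.0, -0.4, -0.7]
grip_width: 0.0007
```

```bash
python3 d.py .5855 -.0993 .0875; python3 - <<'E'
from h import *
for n,(a,b,c,d) in(("scene",(110,230,250,400)),("top",(170,250,310,400))):
    t=ctrl.camera(n); cv2.imwrite(f"pics/{n}11f.png",t[:,:,::-1]);t=t[a:b,c:d,::-1]; cv2.imwrite(f"pics/{n}11.png",cv2.resize(t,None,fx=5,fy=5,interpolation=cv2.INTER_CUBIC))
E
```

```text
t 24.0 pos [ 0.5855 -0.0995  0.1937] yaw_y -86.27 tilt [ 0. -0. -1.] F [ 1.  -0.4 -0.7] w 0.0007 q [-0.23  0.41  1.4  -0.    1.33  1.28]
tool cm [10.62 -0.02 -0.  ]
```

View pics/scene11.png

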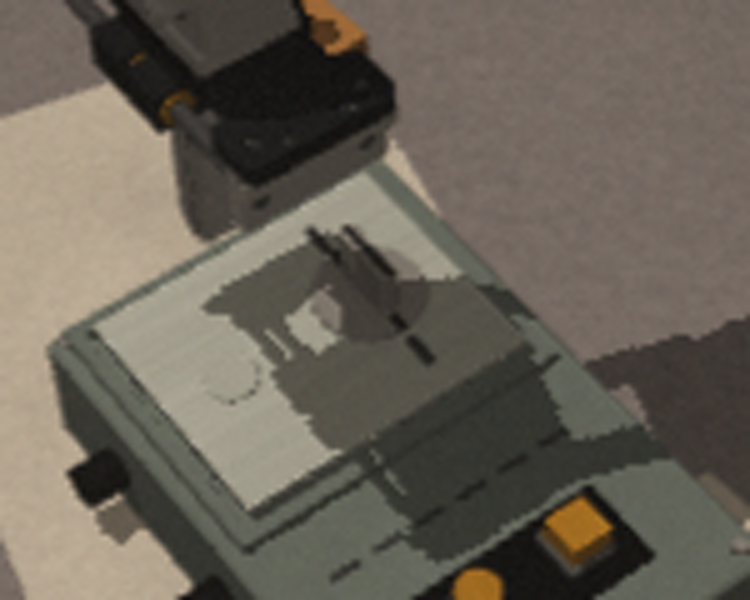

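From here both ribs, at (322,240) and (420,350), and the near slot, at (398,322), lie on one line, and the panel still stands off. I'll lower onto the boss.

Call:
play_rows(increments=[[[255,2.5,0,0,0],[255,3.0,0,0,0],[255,2.5,0,0,0],[255,1.5,0,0,0],[255,0.6,0,0,0],[255,0.2,0,0,0],[255,0.2,0,0,0],[255,0,0,0,0],[255,0,0,0,0]]])

```text
time_s: 24.85
ee_pos: [0.5859, -0.0996, 0.0897]
eef_rot: [2.867, 1.569, -0.213]
force: [0.0, 0.5, 0.3]
grip_width: 0.0008
```

Call:
play_rows(increments=[[[255,0.15,0,0,0],[255,0.15,0,0,0],[255,0.15,0,0,0],[255,0.15,0,0,0],[255,0,0,0,0],[255,0,0,0,0]]])

```text
time_s: 25.35
ee_pos: [0.5857, -0.0996, 0.0829]
eef_rot: [2.854, 1.57, -0.226]
force: [1.0, -0.8, 4.3]
grip_width: 0.0006
```

```bash
python3 d.py .5855 -.0993 .078; python3 - <<'E'
from h import *
n,(a,b,c,d)="scene",(110,230,250,400)
t=ctrl.camera(n)[a:b,c:d,::-1]; cv2.imwrite(f"pics/{n}12.png",cv2.resize(t,None,fx=5,fy=5,interpolation=cv2.INTER_CUBIC))
E
```

```text
t 25.35 pos [ 0.5857 -0.0996  0.0829] yaw_y -86.48 tilt [ 0.001 -0.    -1.   ] F [ 1.  -0.8  4.3] w 0.0006 q [-0.23  0.52  1.51  0.    1.11  1.28]
tool cm [ 0.49 -0.03  0.02]
```

View pics/scene12.png

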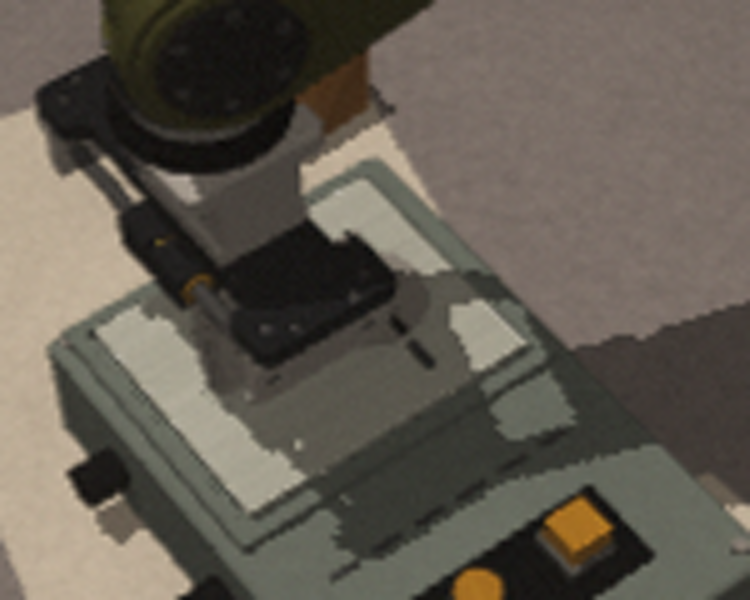

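The spring pushes back with 4.3 N at 3 mm of travel. I'll press on to the stop, about 5 mm more.

Call:
play_rows(increments=[[[255,0.15,0,0,0],[255,0.15,0,0,0],[255,0.15,0,0,0],[255,0,0,0,0],[255,0,0,0,0]]])

```text
time_s: 25.82
ee_pos: [0.5858, -0.0996, 0.0785]
eef_rot: [2.855, 1.57, -0.225]
force: [1.5, 0.1, 6.5]
grip_width: 0.0005
```

Call:
play_rows(increments=[[[255,0.05,0,0,0],[255,0,0,0,0],[255,0,0,0,0]]])

```text
time_s: 26.07
ee_pos: [0.5858, -0.0996, 0.0783]
eef_rot: [2.832, 1.57, -0.248]
force: [-0.1, -0.4, 9.7]
grip_width: 0.0006
```

Call:
play_rows(increments=[[[255,0.05,0,0,0],[255,0,0,0,0],[255,0,0,0,0]]])

```text
time_s: 26.32
ee_pos: [0.5858, -0.0996, 0.0782]
eef_rot: [2.853, 1.57, -0.227]
force: [-2.6, 0.7, 12.9]
grip_width: 0.0004
```

Call:
play_rows(increments=[[[255,0.04,0,0,0],[255,0,0,0,0],[255,0,0,0,0],[255,0,0,0,0],[255,0,0,0,0],[255,0,0,0,0]]])

```text
time_s: 26.82
ee_pos: [0.5858, -0.0996, 0.0781]
eef_rot: [2.838, 1.569, -0.242]
force: [-4.8, 1.1, 16.4]
grip_width: 0.0008
```

```bash
python3 d.py; python3 - <<'E'
from h import *
n="scene"
t=ctrl.camera(n)[:,:,::-1]; cv2.imwrite("pics/scene13f.png",t); t=t[110:230,250:400]; cv2.imwrite(f"pics/{n}13.png",cv2.resize(t,None,fx=5,fy=5,interpolation=cv2.INTER_CUBIC))
cv2.imwrite("pics/top13f.png",ctrl.camera("top")[:,:,::-1])
E
python3 d.py
```

```text
t 26.82 pos [ 0.5858 -0.0996  0.0781] yaw_y -86.48 tilt [ 0.001 -0.    -1.   ] F [-4.8  1.1 16.4] w 0.0008 q [-0.23  0.52  1.52 -0.    1.1   1.28]
t 26.92 pos [ 0.5858 -0.0996  0.0782] yaw_y -86.47 tilt [ 0.001 -0.    -1.   ] F [-4.3  1.  16.8] w 0.0004 q [-0.23  0.52  1.52 -0.    1.1   1.28]
```

View pics/scene13.png

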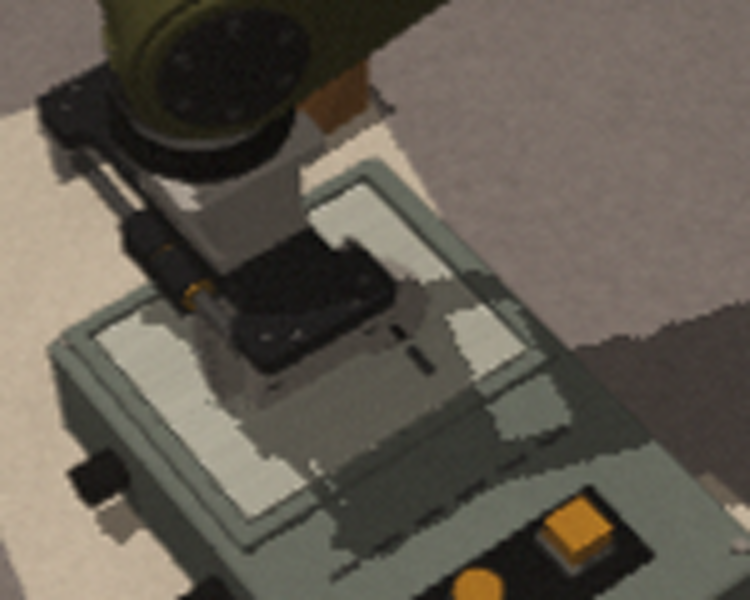

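View pics/scene13f.png

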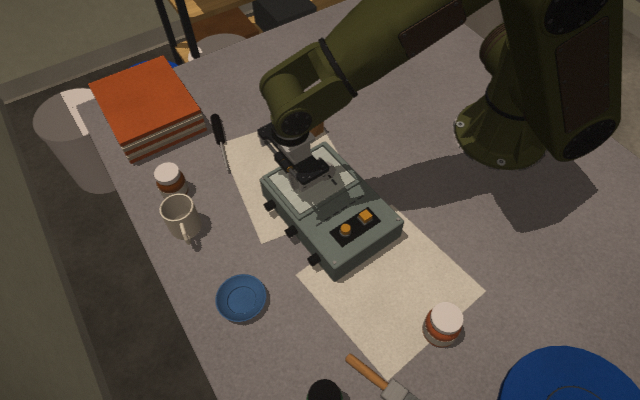

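View pics/top13f.png

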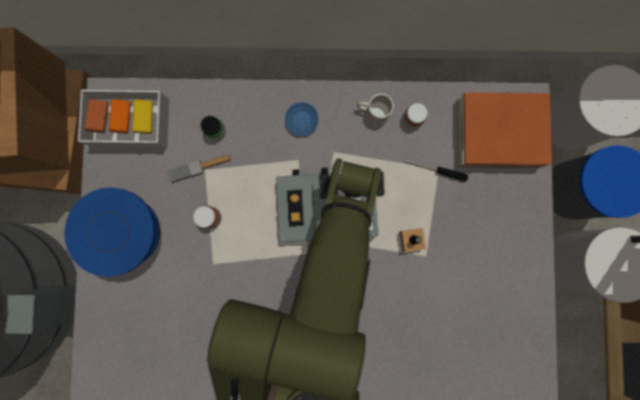

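The panel lies flush in its frame and the near slot still points at its rib, at (398,332) to (420,360) in the zoom. The probe is upright at (415,240) in the top view, and the jar, brush and screwdriver are unmoved. I'll hand in.

```bash
python3 -c "
from station import ctrl; print(ctrl.hand_in())"
```

```text
the job is handed in; nothing more can be done
None
```

The job is done and handed in at about 27 s, with no verdict reported back.

- **Test points:** I pressed the probe onto the round point (about 3.9 mm, 3–4 N), then onto the square one (about 4 mm, 4.3 N).
- **Probe:** It is back in its stand, upright with its flange seated, as a picture after release and the last top view showed.
- **Fastener:** I turned it about 61° clockwise with the panel still standing off. The jaw angle was 3.7° at release, matching the 3.7° I measured for the panel. Two pictures before pressing showed its slots in line with the ribs. In the last picture the gripper hides the far slot, and the near one still points at its rib.
- **Panel:** I pressed it to its stop with closed fingers on the boss. The fingertips stopped at 78.1 mm, where 78 mm is home, and the panel looks flush. The arm is still holding it with about 16 N down and 4–5 N sideways.
- **Bystanders:** The jar, brush and screwdriver look unmoved in the last pictures.

The two cameras disagreed by 2–4 mm on where the stand hole is. I put the probe back at the position where I had lifted it, and it went in without catching.

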